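# Set the brush-washer lid to its vent position

## Robot

A 6-joint arm with a two-finger parallel gripper is mounted at the origin on a cart in front of the work surface, level with it; the furniture and walls round the work are solid. World frame = base frame: x ahead of the robot, y to its left, z up, the work surface at z = 0. Lengths are in m, angles in rad, forces in N, time in s.
With the tool pointing down it reaches from about 0.35 to 0.95 m from the base axis. Payload 17.4 kg.
Tool frame: the origin (TCP) lies on the centre line of the jaws, within the pads' length; the fingertips stand 8 mm ahead of it and the grasp point (between the pads) lies 11 mm behind it; z points along the fingers, y is the line along which they close (so a half turn about z gives the same grasp; the last joint's range is limited). The gripper opens to 93 mm and grips with 3 to 60 N. Pads are 15 mm wide; open, the fingers measure 128 mm over their backs; the gripper's body (75 mm by 188 mm) begins 65 mm behind the grasp point.
Start: joints at [-1.243, 0.116, 1.442, -0, 1.584, -0.038], TCP at [0.241, -0.63, 0.227] pointing down, gripper open.
Joint ranges: [-2.83, 2.83], [-0.83, 2.19], [0.07, 2.5], [-1.14, 4.28], [0.01, 3], [-2.97, 2.97]. Speed limits (rad/s): [1.89, 1.89, 2.22, 3.14, 3.14, 3.14].

## Interface

Orientations are given as a unit quaternion [x, y, z, w].
In Python, from cell import bot gives the robot as it stands.
- The arm moves only by the shell command python3 -m pendant 'ROWS' [FORCE]. ROWS is JSON, one flat list of numbers, 7 for each row, row after row: the opening, from 0 (shut) to 1 (fully open), then the shift along the tool's x, y, z in mm, then the turn, a rotation vector about the tool's x, y, z in degrees. In form: [fingers, dx, dy, dz, rx, ry, rz, fingers, dx, dy, dz, rx, ry, rz, ...]. A call has 1 to 20 rows; each row is the pose to reach, as a shift and turn from the pose commanded when the call began, along the tool's axes at that moment; what a row does not reach only later rows make up. A row lasts 1/8 s, in which the tool goes at most 62.5 mm and 10.7 degrees, less where a joint would pass 70% of its speed; a pose out of reach is approached as far as the arm can. A call with a gripper value outside its range is refused whole. The fingers move at their own pace and stop on an object; FORCE is the grip in N (left out, the last holds). Time passes only in rows, so rows that repeat a pose let the fingers close. It gives the time, the measured TCP pose, the force, the opening and the grip force at its end, in the units of the state.
- bot.read_state(): the state, without advancing time (a new reading comes with each control period).
- bot.get_image(name): name is "scene" or "side" or "wrist"; returns a dict with "pixels" (400x640x3 uint8, blue, green, red), "K" (3x3 intrinsics, pixels), "pose" (4x4, takes a point from camera to world coordinates); the wrist camera has in their place "mount" (4x4, takes a point from camera to tool coordinates, whose origin is the TCP and whose axes are the flange's). Camera axes: x right, y up, looking along -z (the intrinsics and any distortion apply to the point x, -y, -z); pixel columns grow to the right and rows downward; lengths in m; the calibration is good to about 2 mm. A picture is of the moment at which its call begins: read the wrist's pose just before it. There is no depth.
- bot.job_done(): hands the job in; it is judged then, once.
The state is a dict: "t": time; "joint_pos": joint angles; "dq": joint speeds; "joint_torque": joint torques, N m; "position": TCP position; "eef_rot": TCP orientation; "contact_force": force on the tool from outside, world axes, zero at the start; "wrist_torque": the same for the moment, N m; "width": finger opening in m; "grasp_force": force on a finger pad.
Only numpy, scipy, OpenCV 4.12 (cv2) and the standard library are available. Lean on these libraries where they do the work, as an engineer would, in place of code of your own. Each camera call takes 0.05 s, during which the arm holds its last target. There are 200 camera calls.

## Task

Fit the loose blue bayonet lid on the brush-washer pot: lower its two lugs through the two slots until the lid sits flat on the collar, then twist it clockwise (seen from above) until its white pointers stand at the yellow vent marks, half-way to the red lock marks, and not so far that the lock clicks. A spring turns the lid back, so finish while still gripping the lid by its bar and holding it at the yellow marks; leave the other things on the table where they are.

Things in the scene. Friction and masses are not known exactly. Their poses are not given: they have to be found in the camera images.
- washer: Steel brush-washer pot, 100 mm across, 75 mm tall, fixed on a 120 x 120 x 8 mm plywood board; position and yaw vary. Origin: centre of the board's underside; z up on the pot's axis. Its two entry slots lie along its own +x and -x, each with a white bar on the rim outside it. A brass latch housing sticks out 7 mm from its side just below the collar, 1.14 rad clockwise from +x.
- collar (a point): Centre of the dark steel collar's upper face, 75 mm above the pot's origin, axes as the pot's. Round opening of 64 mm diameter, two 15 mm wide open slots along +x and -x, bayonet channel under a 5 mm roof. Paint marks on the rim at both sides, clockwise (from above) from the slots: yellow (vent) 0.70, red (lock) 1.40 rad. The lid cannot turn anticlockwise from the slots.
- lid_grip (a point): Centre of the loose lid's upright black bar handle: 50 mm long (lid's x), 14 mm thick (y), 38 mm tall; its top is 14 mm above the point, the upper side of the blue flange (84 mm across, 4 mm thick) 24 mm below it. The lid stands on its foot, 50 mm below the point, and is the same after half a turn. Fully seated, the point is on the pot's axis, 28 mm above the collar's face, 103 mm above the pot's origin.
- lid: The same lid (about 120 g); origin under its foot, axes as the bar's. Spigot 60 mm across, tapering to 44 mm at the foot; two steel lugs along the lid's +x and -x, 10 mm wide, reaching 37 mm from the axis, their undersides 9 mm above the foot. White pointers on the flange at the bar's ends lie above the lugs. The lugs enter when lid x lies along pot x, either way round, within about 0.07 rad.
- vent_ring (a joint): Sprung ring in the channel, pushed round clockwise by the lugs: 0 at rest, end 1.33 rad. The lugs meet it once the lid has turned about 0.07 rad, so it reads the lid's turn less 0.07 (about 0.63 at the yellow marks). It resists with 0.03 N m at first, 0.08 N m at the yellow marks, and turns the lid back when let go.
- lock_pin (a joint): Sprung lock pin in the channel, m: 0 at rest, pushed outwards about 1 mm as a lug passes it (the lock click). A lug meets it when the lid has turned about 0.95 rad from the slots.
- dipper: Open grey metal dipper, 60 mm across, 33 mm tall, loose bystander; origin under its centre.
- cork_block: Cork sanding block 40 x 70 x 24 mm, loose bystander; origin under its centre.
- rubber: Grey putty rubber 26 x 42 x 12 mm, loose bystander; origin under its centre.

How it is judged:
On the way, in this order (a step that is already met when the one before it is completed fails the run):
1. the lid is lifted off the table in the gripper (height (world z) of lid_grip above 0.08 m and contact force between the fingers and lid above 0.5 N and horizontal distance between lid_grip and washer above 0.06 m), for 0.1 s.
2. the lid sits flat on the collar with its lugs in the slots, not yet turned to the vent marks (z of lid_grip in the frame of washer between 0.1 and 0.1055 m and horizontal distance between lid_grip and washer below 0.005 m and angle between lid_grip's own z axis and vertical below 0.08 rad and angle between the x axis of lid_grip and the x axis of washer, either way round below 0.4 rad), for 0.1 s.
At the end, for the whole second after the job is handed in: The lid sits flat on the collar (within 2.5 mm in height, 5 mm sideways and 0.08 rad), turned clockwise 0.55 to 0.85 rad from the slots (yellow mark 0.70) with the sprung ring pushed beyond 0.35 rad, the lock pin untouched, the lid still, and the fingers still gripping it with more than 1 N (z of lid_grip in the frame of washer between 0.1 and 0.1055 m and horizontal distance between lid_grip and washer below 0.005 m and angle between lid_grip's own z axis and vertical below 0.08 rad and angle between the x axis of lid_grip and the x axis of washer, either way round between 0.55 and 0.85 rad and value of joint vent_ring above 0.35 rad and value of joint lock_pin below 0.0006 m and contact force between the fingers and lid above 1 N and angular speed of lid below 0.2 rad/s); the arm keeps its last pose, push and grip.
It fails at once if the lid is turned on into the lock, past the start of the click (value of joint lock_pin above 0.0006 m or value of joint vent_ring above 1 rad).
It fails at once if the grey metal dipper is knocked away (distance of dipper from where it was at the start of the episode above 0.025 m).
It fails at once if the cork sanding block is knocked away (distance of cork_block from where it was at the start of the episode above 0.025 m).
It fails at once if the putty rubber is knocked away (distance of rubber from where it was at the start of the episode above 0.025 m).
It also fails if it takes over 45 s, if anything falls off the work surface, if the arm or the gripper's body presses on something with over 40 N, if the wrist force passes 120 N, or if a joint passes its speed limit or range.

## Working session

There is one attempt and no reset: what is moved stays moved. The work goes in short steps, Python scripts to look and compute and a shell command to move; the robot and the scene stay as the last step left them, time stands still between calls to the robot, and variables do not carry over. Pictures are saved under pics/ and viewed, at most 10 in all, crops included, and the job is handed in when it is done.

```bash
mkdir -p pics; python3 - <<'E'
from cell import bot
import cv2, numpy as np
s=bot.read_state(); print(s)
for n in("scene","side","wrist"):
    im=bot.get_image(n); cv2.imwrite(f"pics/{n}0.png",im["pixels"]); print(n,im["K"],im.get("pose",im.get("mount")),[k for k in im])
a=[cv2.imread(f"pics/{n}0.png") for n in("scene","side")]
E
```

```text
{'t': 0.0, 'joint_pos': array([-1.24282225e+00,  1.16510627e-01,  1.44226640e+00, -6.20263952e-07,
        1.58398691e+00, -3.78125717e-02]), 'dq': array([ 5.73805354e-04, -1.61100855e-04, -1.28274338e-05, -1.89497365e-03,
       -3.52092818e-04,  1.31090935e-03]), 'joint_torque': array([ 2.64940547e-05, -7.21263099e+01, -6.22605371e+01,  7.80578563e-02,
        2.37803324e-02, -7.68101154e-05]), 'position': array([ 0.24135889, -0.6301697 ,  0.22588785]), 'eef_rot': array([ 9.83321417e-01,  1.81875364e-01, -8.49742829e-05, -5.79443198e-04]), 'contact_force': array([ 0.18276029,  0.19485682, -0.15523144]), 'wrist_torque': array([ 0.05434088,  0.02281907, -0.00255962]), 'grasp_force': 0.0, 'width': 0.09277947771890988}
scene [[423.16554001   0.         318.59797841]
 [  0.         423.16554001 193.30135887]
 [  0.           0.           1.        ]] [[ 0.49292479  0.45624869 -0.7408524  -0.16744949]
 [-0.86976978  0.23595263 -0.43338999 -0.64286289]
 [-0.02292754  0.8579997   0.51313822  0.50919835]
 [ 0.          0.          0.          1.        ]] ['pixels', 'K', 'pose']
side [[397.36860993   0.         315.03858897]
 [  0.         397.36860993 191.52170343]
 [  0.           0.           1.        ]] [[-0.9883189   0.09169159 -0.12173086  0.37695008]
 [-0.15236084 -0.61257007  0.77559273  0.36696364]
 [-0.00345335  0.78507997  0.61938479  0.59999835]
 [ 0.          0.          0.          1.        ]] ['pixels', 'K', 'pose']
wrist [[287.70647846   0.         318.18819007]
 [  0.         287.70647846 199.02640631]
 [  0.           0.           1.        ]] [[-1.43322669e-03  9.58967169e-01  2.83513518e-01  7.96679896e-02]
 [ 9.99998684e-01  1.58990203e-03 -3.22520924e-04 -5.16327117e-05]
 [-7.60045695e-04  2.83512683e-01 -9.58968186e-01 -1.59131265e-01]
 [ 0.00000000e+00  0.00000000e+00  0.00000000e+00  1.00000000e+00]] ['pixels', 'K', 'mount']
```

View pics/scene0.png

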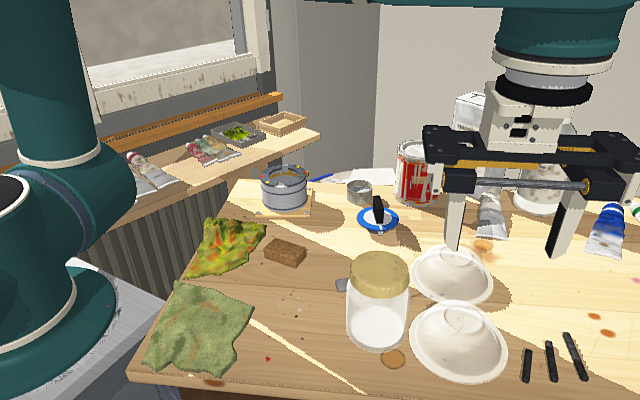

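View pics/side0.png

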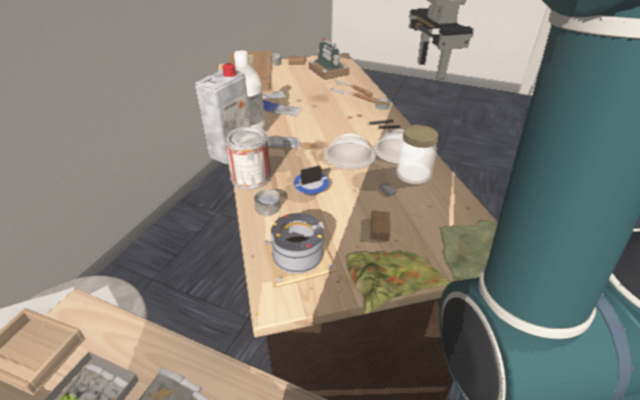

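Scene view: pot collar is centred near (284,172) and the lid flange near (377,219). Side view: collar near (298,230), lid flange near (312,184). The cork, dipper and rubber are all clear of the lid.

```bash
cat > h.py <<'E'
import numpy as np, cv2
from cell import bot
from scipy.spatial.transform import Rotation as R
def Twrist(s,m):
    T=np.eye(4);T[:3,:3]=R.from_quat(s["eef_rot"]).as_matrix();T[:3,3]=s["position"];return T@m
def ray(K,P,u,v,z):
    d=P[:3,:3]@np.array([(u-K[0,2])/K[0,0],-(v-K[1,2])/K[1,1],-1]);return P[:3,3]+d*(z-P[2,3])/d[2]
def proj(K,P,p):
    q=P[:3,:3].T@(np.atleast_2d(p)-P[:3,3]).T;return np.c_[K[0,0]*q[0]/-q[2]+K[0,2],-K[1,1]*q[1]/-q[2]+K[1,2]]
def totool(s,p):return R.from_quat(s["eef_rot"]).inv().apply(np.array(p)-s["position"])*1000
def snap(n,name):
    s=bot.read_state();im=bot.get_image(n);cv2.imwrite(f"pics/{name}.png",im["pixels"])
    P=im["pose"] if "pose" in im else Twrist(s,im["mount"]);np.savez(f"pics/{name}.npz",K=im["K"],P=P);return s,im["K"],P
E
python3 - <<'E'
from h import *
s=bot.read_state()
for n,l in(("scene",[(284,172,.083),(377,219,.026),(285,253,.024),(358,186,.033)]),("side",[(298,230,.083),(312,184,.026),(380,215,.024),(267,197,.033)])):
    im=bot.get_image(n)
    for u,v,z in l:
        p=ray(im["K"],im["pose"],u,v,z);print(n,p,totool(s,p))
print(R.from_quat(s["eef_rot"]).as_matrix())
E
```

```text
scene [ 0.49134013 -0.17268003  0.083     ] [ 397.08162385 -337.71623853  143.39480395]
scene [ 0.49661901 -0.38866741  0.026     ] [ 324.74344957 -134.08616195  200.22258864]
scene [ 0.32157649 -0.28288601  0.024     ] [ 199.12682849 -295.48473652  202.35623742]
scene [ 0.58863671 -0.30367577  0.033     ] [ 441.07643056 -180.54090919  193.26344312]
side [ 0.49237993 -0.16080562  0.083     ] [ 402.3005326  -348.43284426  143.40389045]
side [ 0.5013633 -0.3794011  0.026    ] [ 332.48867915 -141.04203677  200.22855474]
side [ 0.33782953 -0.29372421  0.024     ] [ 210.42704008 -279.5494674   202.34302475]
side [ 0.59297293 -0.30711383  0.033     ] [ 443.8957613  -175.77914066  193.25948619]
[[ 9.33822131e-01  3.57737539e-01 -2.85958795e-04]
 [ 3.57737653e-01 -9.33821796e-01  7.90257464e-04]
 [ 1.56702051e-05 -8.40258137e-04 -9.99999647e-01]]
```

```bash
python3 -m pendant '[1,60,-30,0,0,0,0,1,120,-60,0,0,0,0,1,180,-90,0,0,0,0,1,240,-115,0,0,0,0,1,300,-145,0,0,0,0,1,340,-165,0,0,0,0,1,340,-165,0,0,0,0,1,340,-165,0,0,0,0,1,340,-165,0,0,0,0]'; python3 -c "
from h import *
s,K,P=snap('wrist','w1');print(s['position'],s['eef_rot'])"
```

```text
t: 1.38
position: [0.4992, -0.3556, 0.2266]
eef_rot: [0.983, 0.181, -0.0, 0.0]
contact_force: [-0.7, -0.2, 0.4]
width: 0.0928
grasp_force: 0.0
[ 0.49915051 -0.35564754  0.22660897] [ 9.83442746e-01  1.81219060e-01 -1.12866619e-04  6.43210508e-05]
```

View pics/w1.png

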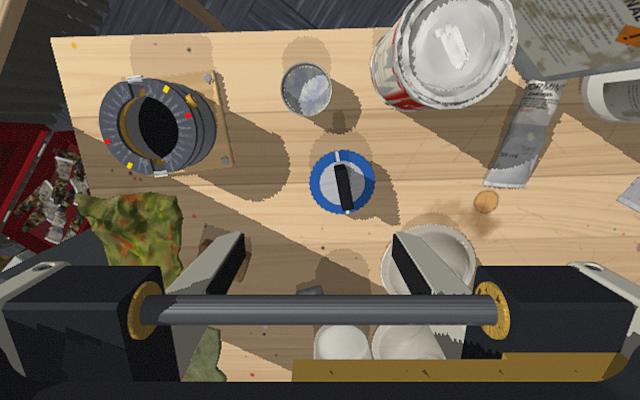

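The wrist view shows the pot collar at about (148,126), with white slot bars at (134,78) and (163,174). The lid flange is at (342,182). I'll enlarge both.

```bash
python3 -c "
import cv2,numpy as np
a=cv2.imread('pics/w1.png')
c=[cv2.resize(a[y:y+116,x:x+w],None,fx=4,fy=4,interpolation=cv2.INTER_CUBIC) for x,y,w in((92,68,115),(302,140,82))]
cv2.imwrite('pics/c1.png',np.hstack(c))"
```

```text
(no output)
```

View pics/c1.png

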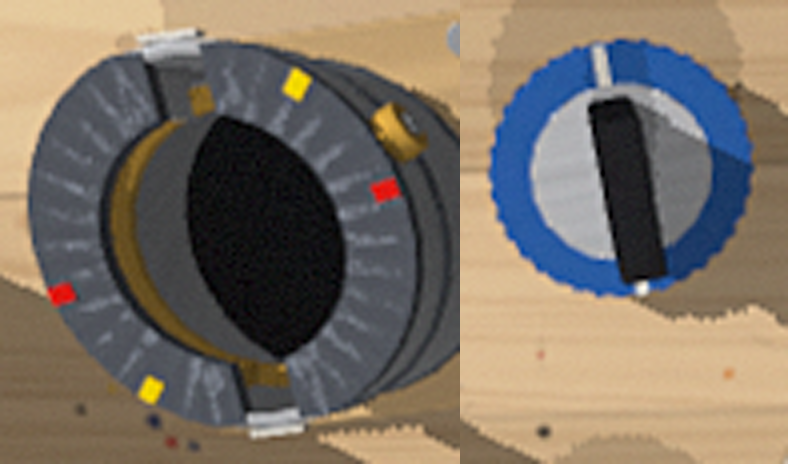

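```bash
python3 - <<'E'
from h import *
d=np.load('pics/w1.npz');K,P=d['K'],d['P'];s=bot.read_state()
f=lambda u,v,z,o=0,x0=92,y0=68:ray(K,P,x0+u/4,y0+v/4,z)
for n,a,b in(("white",(172,43),(275,424)),("yellow",(296,84),(151,390)),("red",(386,190),(62,294))):
    A,B=f(*a,.075),f(*b,.075);m=(A+B)/2;print(n,m,np.linalg.norm(A-B),np.degrees(np.arctan2(*(A-B)[1::-1])))
g=lambda u,v,z:ray(K,P,302+(u-460)/4,140+v/4,z)
print("flange",g(622,168,.026));A,B=g(601,65,.026),g(641,289,.026);print(np.degrees(np.arctan2(*(A-B)[1::-1])),(A+B)/2,A-B)
for c in((590,103),(632,97),(622,282),(666,274)):print("bar",g(*c,.064))
x=s and R.from_quat(s["eef_rot"]).as_matrix();print("tool x,y deg",np.degrees(np.arctan2(x[1,:2],x[0,:2])))
E
```

```text
white [ 0.49664098 -0.16611721  0.075     ] 0.0976069255801476 27.109345602421186
yellow [ 0.49607152 -0.16491211  0.075     ] 0.0932542354609395 -12.449063388067042
red [ 0.49616675 -0.1651968   0.075     ] 0.09329479576694126 -52.67627961988288
flange [ 0.5065276  -0.38630788  0.026     ]
31.975514297010953 [ 0.50276228 -0.38769241  0.026     ] [0.06394518 0.0399194  0.        ]
bar [ 0.52780753 -0.36453718  0.064     ]
bar [ 0.53358669 -0.37496021  0.064     ]
bar [ 0.48167994 -0.39307544  0.064     ]
bar [ 0.48857989 -0.40425029  0.064     ]
tool x,y deg [ 20.86402052 -69.13597917]
```

Pot: centre (0.496, -0.165), yaw about 27.5°. Lid: centre (0.507, -0.385), bar at about 32°. Next I'll go down and grip.

```bash
python3 -m pendant '[0.6,-3,30,20,0,0,-6,0.6,-3,30,60,0,0,-11,0.6,-3,30,100,0,0,-11,0.6,-3,30,130,0,0,-11,0.6,-3,30,155,0,0,-11,0.6,-3,30,175,0,0,-11,0.6,-3,30,187,0,0,-11,0.6,-3,30,187,0,0,-11]' 30; python3 -m pendant '[0,0,0,0,0,0,0,0,0,0,0,0,0,0,0,0,0,0,0,0,0,0,0,0,0,0,0,0,0,0,0,0,0,0,0,0,0,0,0,0,0,0]' 30
```

```text
t: 2.42
position: [0.5075, -0.3838, 0.0392]
eef_rot: [0.961, 0.275, -0.0, -0.0]
contact_force: [-0.4, -0.5, 0.4]
width: 0.056
grasp_force: 0.0
t: 3.18
position: [0.5079, -0.3838, 0.0398]
eef_rot: [0.961, 0.275, 0.0, 0.0]
contact_force: [-0.3, 0.1, 1.4]
width: 0.0137
grasp_force: 30.0
```

```bash
python3 -m pendant '[0,0,0,-20,0,0,0,0,0,0,-50,0,0,0,0,0,0,-85,0,0,0,0,0,0,-110,0,0,0,0,0,0,-110,0,0,0,0,0,0,-110,0,0,0]'; python3 - <<'E'
from h import *
s,K,P=snap('wrist','w2');print(s['position'],s['eef_rot'],s['grasp_force'],s['contact_force'])
a=cv2.imread('pics/w2.png');cv2.imwrite('pics/c2.png',cv2.resize(a[110:380,170:470],None,fx=2.2,fy=2.2,interpolation=cv2.INTER_CUBIC))
E
```

```text
t: 3.92
position: [0.5076, -0.3836, 0.1491]
eef_rot: [0.961, 0.275, -0.0, -0.0]
contact_force: [0.4, -1.1, -1.3]
width: 0.014
grasp_force: 30.0
[ 0.50758792 -0.38357052  0.14907995] [ 9.61366196e-01  2.75272453e-01 -2.08928833e-04 -2.63709256e-04] 29.993610084056854 [ 0.44891789 -1.08515043 -1.30853613]
```

View pics/c2.png

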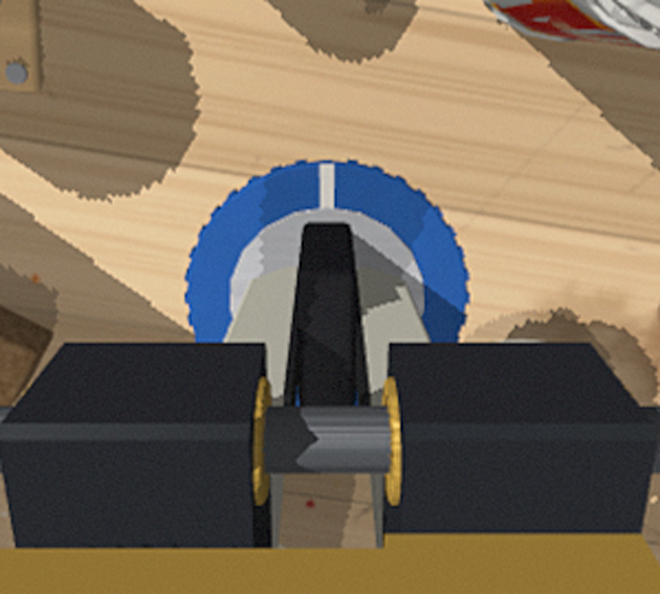

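The lid sits square in the jaws: pointer at crop x=327, flange front edge at (327,161), bar end at (327,223). Next I'll compute its offset in the tool frame.

```bash
python3 - <<'E'
from h import *
im=bot.get_image('wrist');K,M=im['K'],im['mount']
f=lambda u,v,z:ray(K,M,170+u/2.2,110+v/2.2,z)*1000
print("edge",f(327,161,.0138),"ptr in",f(327,207,.0138),"ptr out",f(327,166,.0138),"sides",f(187,285,.0138),f(469,285,.0138),"bar",f(327,223,-.0242))
s=bot.read_state();x=R.from_quat(s["eef_rot"]).as_matrix();print(np.degrees(np.arctan2(x[1,:2],x[0,:2])),s['joint_pos'])
E
```

```text
edge [38.70206187  0.42129443 13.8       ] ptr in [25.18324936  0.40788504 13.8       ] ptr out [37.2603936   0.41986443 13.8       ] sides [  0.94757747 -41.23104769  13.8       ] [ 0.79918044 42.6081954  13.8       ] bar [ 33.37842137   0.33120568 -24.2       ]
[ 31.95732397 -58.04272441] [-6.87169781e-01  6.43419767e-02  1.62392657e+00  2.59441271e-05
  1.45502709e+00  3.25863425e-01]
```

```bash
python3 -m pendant '[0,10,-20,0,0,0,0,0,33,-57,0,0,0,1.5,0,55,-96,0,0,0,3,0,77,-134,0,0,0,4.5,0,97,-170,0,0,0,4.5,0,109,-191.5,0,0,0,4.5,0,109,-191.5,0,0,0,4.5,0,109,-191.5,0,0,0,4.5,0,109,-191.5,0,0,0,4.5]'; python3 - <<'E'
from h import *
c=[]
for n in('wrist','side','scene'):
    s,K,P=snap(n,n+'3')
    p=np.array([.4963,-.1653,.09]);u=proj(K,P,p)[0];print(n,u,s['position'])
    a=cv2.imread(f'pics/{n}3.png')
    if n=='wrist': c.append(cv2.resize(a[120:320,200:440],None,fx=2,fy=2,interpolation=3)); cv2.imwrite('pics/w3c.png',cv2.resize(a[110:310,180:460],None,fx=2.8,fy=2.8,interpolation=3))
    else:
        x,y=int(u[0])-50,int(u[1])-65;print(x,y);c.append(cv2.resize(a[y:y+130,x:x+100],None,fx=4,fy=4,interpolation=3))
cv2.imwrite('pics/ss3.png',np.hstack(c[1:]))
E
```

```text
t: 5.15
position: [0.4989, -0.1641, 0.1494]
eef_rot: [0.972, 0.237, -0.0, -0.0]
contact_force: [-0.3, 0.1, -0.5]
width: 0.014
grasp_force: 30.0
wrist [317.94569383 220.14274826] [ 0.49885827 -0.16412756  0.14941312]
side [296.27326226 225.41697764] [ 0.49885824 -0.16414414  0.14942834]
246 160
scene [282.2096071  167.44098353] [ 0.49887373 -0.16413395  0.14943795]
232 102
```

View pics/w3c.png

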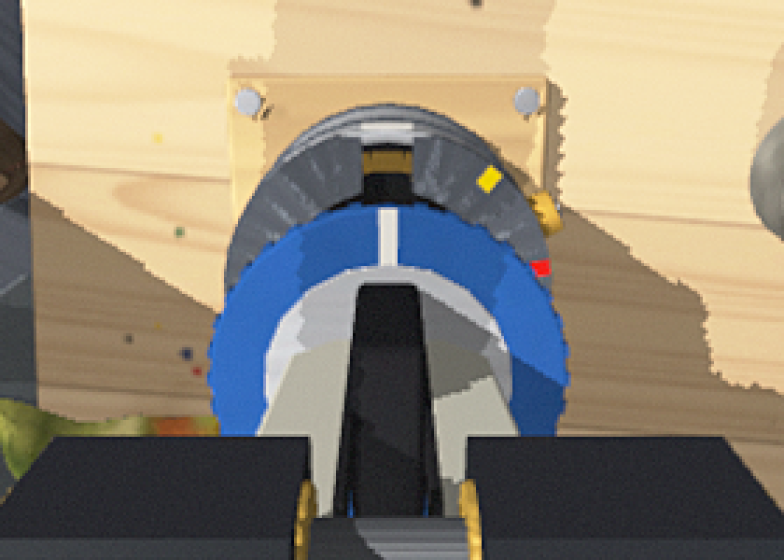

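View pics/ss3.png

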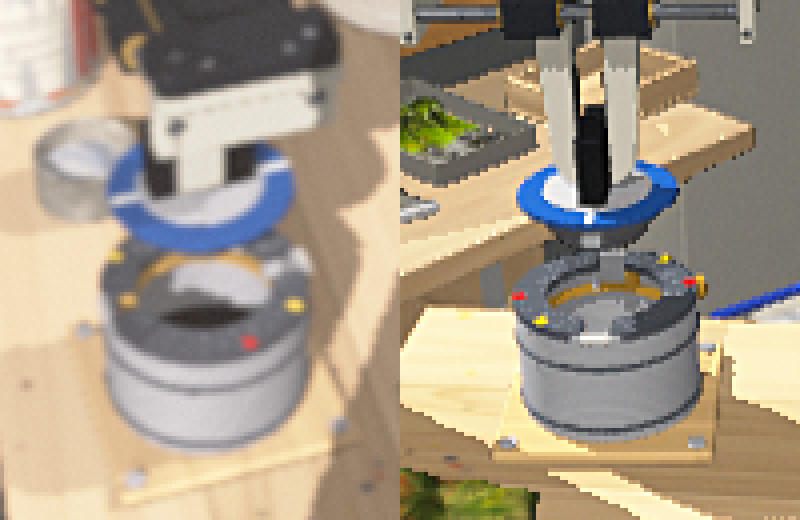

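Wrist view: white bar at (387,128), slot and pointer both at x≈387, yellow mark at (489,179), red mark at (541,268). The lid is lined up in angle. Next I'll fit the pot's centre in the tool frame.

```bash
python3 - <<'E'
from h import *
from scipy.optimize import least_squares
im=bot.get_image('wrist');K,M=im['K'],im['mount'];s=bot.read_state()
f=lambda u,v,z:ray(K,M,180+u/2.8,110+v/2.8,z)*1000
h=s['position'][2]-.075
W,Y,Rd=f(387,128,h),f(489,179,h),f(541,268,h);print(W,Y,Rd)
r=[48.8,46.6,46.6];a=np.array([0,.70,1.40])
def res(p):
    e=[]
    for q,ri,ai in zip((W,Y,Rd),r,a): e+=[p[0]+ri*np.cos(ai+p[2])-q[0],p[1]+ri*np.sin(ai+p[2])-q[1]]
    return e
o=least_squares(res,[0,0,0]);print("centre/yaw(deg cw)",o.x[:2],np.degrees(o.x[2]),np.round(o.fun,1))
print("slot",f(387,190,h),f(387,165,h),"lid ptr",f(388,208,.0138),f(388,266,.0138),f(208,370,.0138),f(568,370,.0138))
E
```

```text
[47.19219369  0.17435267 74.50396463] [32.13260862 30.22905862 74.50396463] [ 4.54880927 47.01948699 74.50396463]
centre/yaw(deg cw) [-2.52038441  0.1221254 ] 0.6945481023325489 [-0.9  0.5  0.6  0.3  0.3 -0.9]
slot [28.87032191  0.14856168 74.50396463] [36.35551221  0.15909829 74.50396463] lid ptr [38.01760312  0.33111525 13.8       ] [24.59761463  0.31694883 13.8       ] [ -0.88810866 -41.86553514  13.8       ] [-1.03849068 42.46089853 13.8       ]
```

```bash
python3 -m pendant '[0,0.5,0,12,0,0,0,0,0.5,0,24,0,0,0,0,0.5,0,34,0,0,0,0,0.5,0,40,0,0,0,0,0.5,0,46,0,0,0,0,0.5,0,46,0,0,0]'
```

```text
t: 6.1
position: [0.4993, -0.1633, 0.1033]
eef_rot: [0.971, 0.237, -0.0, -0.0]
contact_force: [0.5, 0.6, -1.2]
width: 0.0139
grasp_force: 30.0
```

```bash
python3 -m pendant '[0,0,0,3,0,0,0,0,0,0,6,0,0,0,0,0,0,8,0,0,0,0,0,0,9.5,0,0,0,0,0,0,10.5,0,0,0,0,0,0,10.5,0,0,0,0,0,0,10.5,0,0,0]'
```

```text
t: 6.98
position: [0.4995, -0.1633, 0.0932]
eef_rot: [0.971, 0.237, 0.0, 0.0]
contact_force: [0.9, 0.1, -0.6]
width: 0.0138
grasp_force: 30.0
```

```bash
python3 -m pendant '[0,0,0,0.7,0,0,0,0,0,0,1.3,0,0,0,0,0,0,1.3,0,0,0]'; python3 - <<'E'
from h import *
s,K,P=snap('wrist','w4');print(s['position'],s['contact_force'],s['wrist_torque'])
E
```

```text
t: 7.35
position: [0.4995, -0.1633, 0.0927]
eef_rot: [0.971, 0.237, 0.0, 0.0]
contact_force: [-5.1, 1.5, 9.3]
width: 0.014
grasp_force: 30.0
[ 0.49952176 -0.16334246  0.09272389] [-5.14119338  1.45181715  9.32055779] [0.36026805 0.83430132 0.01167034]
```

Seated: 9 N upward and height matches. Now the twist, turning about the lid's axis.

```bash
python3 -m pendant '[0,0,0,0,0,0,0,0,0,0,0,0,0,0,0,0,0.3,0,0,0,5,0,0,0.5,0,0,0,10,0,-0.1,0.8,0,0,0,15,0,-0.2,1,0,0,0,20,0,-0.3,1.3,0,0,0,25,0,-0.4,1.5,0,0,0,30,0,-0.5,1.7,0,0,0,35,0,-0.7,1.9,0,0,0,39,0,-0.7,1.9,0,0,0,40,0,-0.7,1.9,0,0,0,40]' 45; python3 - <<'E'
from h import *
s,K,P=snap('wrist','w5');print(s['position'],s['contact_force'],s['wrist_torque'],s['joint_pos'])
x=R.from_quat(s["eef_rot"]).as_matrix();print(np.degrees(np.arctan2(x[1,:2],x[0,:2])))
a=cv2.imread('pics/w5.png');cv2.imwrite('pics/w5c.png',cv2.resize(a[110:310,180:460],None,fx=2.8,fy=2.8,interpolation=3))
E
```

```text
t: 8.9
position: [0.5, -0.166, 0.0927]
eef_rot: [0.994, -0.109, 0.001, 0.001]
contact_force: [-2.2, -4.3, 5.7]
width: 0.0136
grasp_force: 45.0
[ 0.49997338 -0.16595583  0.0927398 ] [-2.23067211 -4.33097843  5.71665243] [-0.44786028  0.37345889  0.13039841] [-3.68376656e-01 -1.42144983e-01  1.91726263e+00 -9.75978787e-04
  1.36499361e+00  1.42176591e+00]
[ -12.55618265 -102.55627096]
```

View pics/w5c.png

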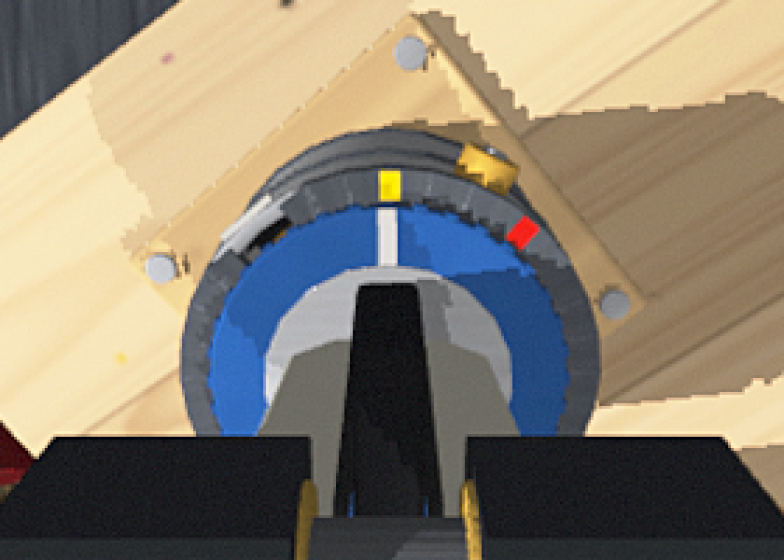

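The white pointer at (388,237) lies right under the yellow mark at (390,185), well short of red. The lid is flat, the wrist reads 0.13 N m from the spring, and the grip is 45 N. Handing in.

```bash
python3 -m pendant '[0,0,0,0,0,0,0,0,0,0,0,0,0,0]'; python3 -c "
from cell import bot
print(bot.job_done())"
```

```text
t: 9.2
position: [0.5, -0.166, 0.0927]
eef_rot: [0.994, -0.109, 0.001, 0.001]
contact_force: [-1.8, -3.2, 6.2]
width: 0.0136
grasp_force: 45.0
the job is handed in; nothing more can be done
None
```

I fitted the lid flat on the collar and turned it to the yellow vent marks, where the gripper is still holding it by its bar at 45 N; I handed the job in at 9.2 s, and no verdict came back.

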